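Clip a calibration weight onto the load cell's ring

TASK

Pick up the calibration weight that has a snap hook, push the sprung gate of its hook open against the steel ring of the load cell until the ring's bar is inside the hook and the gate snaps shut, and leave the weight hanging freely from the ring at rest. Keep the weight upright while you hold it. The load cell is delicate: never load the ring or stand with more than 10 newtons in any direction, and leave the other things on the bench where they are.

Things in the scene. Friction and masses are not known exactly. Their poses are not given: they have to be found in the camera images.
- weight: Calibration weight with a snap hook, 0.43 kg, bare metal, 151 mm tall, starts standing on the bench. Origin: centre of its underside, z up. From below: disc 56 mm across, 16 mm high; short stem; snap hook of 8 mm round rod in the x-z plane, 38 mm wide, its mouth with the gate on the +x side; flat finger tab on top. It hangs upright by the arch of its hook.
- nose (a point): Lower end of the hook's nose: x = 15, y = 0, z = 78 mm in the weight's frame. The hook is an upside-down J: spine at x = -15, round arch on top, 10 mm thick along y (inside top at z = 101, outer top at 109), nose coming down at x = +15. Inside it is 22 mm wide (x = -11 to +11). Mouth: on +x below the nose, z = 78 down to 47, closed by the gate.
- gate (a joint): Gate of the hook: 6 mm brass rod hinged at x = 15, z = 44 mm of the weight, up to z = 75 just under the nose. 0 = shut; grows as its top swings inward to the hard stop at 0.63 rad. Its spring takes about 1.5 N to start and 4 N at the stop. An 8 mm bar pushed in at z = 68 to 70 meets the stop with its centre at x = 5 to 6.
- seat (a point): Point at x = 0, y = 0, z = 97 mm of the weight's frame: where the centre of an 8 mm bar lies when seated in the arch. To get there from the pushed-in place the hook is lowered; the nose passes beyond the bar only with the bar's centre inside x = 8 mm, and the gate snaps shut behind the bar on the way.
- tab (a point): Point on the weight's axis at z = 134 mm: where to grip the finger tab (26 mm along x, 10 mm thick along y, from z = 109 to 151 mm), fingers from above closing along y. Bare metal: grip with about 60 N so that it does not turn between the fingers. Axes as the weight's.
- stand: Load-cell stand, fixed: white base plate, aluminium post, level aluminium load-cell bar 30 x 30 mm with its axis 140 mm above the bench, and a steel ring on its free end, to -x. Origin: on the bench below point eye. The load-cell bar starts at x = 58 mm, its top is at z = 155 mm; base, post and display lie between x = 85 and 235 mm, none higher.
- eye (a point): Nominal centre of the ring's front bar. The ring is a level D of 8 mm rod; front bar along y, 40 mm clear inside, 30 mm deep behind the bar. It is screwed in to a differing depth: the real bar lies up to 14 mm nearer or farther along x than this point (height and y are true), stiff; see or feel where. Downwards it gives 0.3 mm per newton. Push the hook on along +x. Axes as the stand's.
- knob_weight: Bystander: plain round steel weight with a knob, 48 mm across, 61 mm tall, no hook. Origin under its centre.
- cleaner: Bystander: white bottle, 52 mm across, 110 mm tall. Origin under its centre.
- parts_tray: Bystander: open grey tray 120 x 90 x 30 mm. Origin under its centre.

How it is judged:
On the way, in this order (a step that is already met when the one before it is completed fails the run):
1. the weight is lifted off the bench (height (world z) of weight above 0.02 m), for 0.1 s.
2. the ring pushes the gate well open (value of joint gate above 0.3 rad and contact force between weight and stand above 0.5 N and horizontal distance between seat and eye below 0.03 m), for 0.05 s.
3. the gate has snapped shut with the ring's bar inside the hook (value of joint gate below 0.08 rad and horizontal distance between seat and eye below 0.026 m and z of seat in the frame of eye between -0.008 and 0.016 m), for 0.1 s.
At the end, for the whole second after the job is handed in: The weight hangs upright (within 0.2 rad) and at rest from the ring, the ring's bar in the arch of the hook (seat within 26 mm of the nominal eye horizontally and 8 mm in height), the gate shut (under 0.08 rad), the robot clear of it (value of joint gate below 0.08 rad and horizontal distance between seat and eye below 0.026 m and z of seat in the frame of eye between -0.008 and 0.005 m and angle between weight's own z axis and vertical below 0.2 rad and contact force between weight and stand above 1.5 N and linear speed of weight below 0.05 m/s and angular speed of weight below 0.6 rad/s); the robot touches nothing.
It fails at once if the ring or stand is loaded with more than 10 N (contact force between anything else and stand above 10 N).
It fails at once if the weight is tipped by more than 0.1 rad while held (angle between weight's own z axis and vertical above 0.1 rad and contact force between the fingers and weight above 1 N).
It fails at once if a bystander is moved by more than 15 mm (distance of any of knob_weight, cleaner, parts_tray from where it was at the start of the episode above 0.015 m).
It also fails if it takes over 72 s, if anything falls off the work surface, if the arm or the gripper's body presses on something with over 40 N, if the wrist force passes 120 N, or if a joint passes its speed limit or range.

ROBOT

A 6-joint arm with a two-finger parallel gripper is mounted at the origin on the work surface. World frame = base frame: x ahead of the robot, y to its left, z up, the work surface at z = 0. Lengths are in m, angles in rad, forces in N, time in s.
With the tool pointing down it reaches from about 0.3 to 0.875 m from the base axis. Payload 4.2 kg.
Tool frame: the origin (TCP) lies at the very end of the fingers, on their centre line; the grasp point (between the pads) lies 19 mm behind it; x points along the fingers, y is the direction in which the jaws open and shut, and the axes are right-handed (so a half turn about x gives the same grasp; the last joint's range is limited). The gripper opens to 85 mm and grips with 20 to 120 N. Pads are 22 mm wide; open, the fingers measure 114 mm over their backs; the gripper's body (76 mm by 85 mm) begins 54 mm behind the grasp point. The pads swing forward as they close: fully open they stand 13 mm farther back than shut.
Start: joints at [-1.349, 0.32, 1.565, -0, 1.257, -0.02], TCP at [0.138, -0.558, 0.231] pointing down, gripper open.
Joint ranges: [-3.11, 3.11], [-0.84, 2.01], [0.21, 2.61], [-1.34, 4.49], [0.05, 2.63], [-2.56, 2.56]. Speed limits (rad/s): [2.57, 2.57, 3.14, 3.14, 3.14, 3.14].

INTERFACE

Orientations are given as a rotation vector (axis times angle).
In Python, from rig import arm gives the robot as it stands.
- The arm moves only by the tool move_arm, never from a script. Its argument "series" is a list that holds one entry, the list of rows, each a list of 6 numbers: the shift along the tool's x, y, z in mm, then the turn, a rotation vector about the tool's x, y, z in rad. In form: [[[dx, dy, dz, rx, ry, rz], ...]]. A call has 1 to 10 rows; each row is the pose to reach, as a shift and turn from the pose commanded when the call began, along the tool's axes at that moment; what a row does not reach only later rows make up. A row lasts 1/10 s, in which the tool goes at most 50 mm and 8.59 degrees, less where a joint would pass 70% of its speed; a pose out of reach is approached as far as the arm can. A call with a gripper value outside its range is refused whole. "hand" is the opening, from 0 (shut) to 1 (fully open), set as the call begins (left out, the last holds). The fingers move at their own pace and stop on an object; the grip force is fixed at half the most. Time passes only in rows, so rows that repeat a pose let the fingers close. It gives the time, the measured TCP pose, the force and the opening at its end, in the units of the state.
- arm.get_obs(): the state, without advancing time (a new reading comes with each control period).
- arm.camera(name): name is "scene" or "top" or "wrist"; returns (picture, depth): 384x512x3 uint8, blue, green, red; 384x512 float32, m along the optical axis (not along the pixel's ray), 0 where there is no reading.
- arm.camera_info(name): a dict with "vfov" (degrees; the focal length in pixels is half the picture's height over the tangent of half this angle, whatever the lens; pixels are square), "cx", "cy" (the principal point, pixels), "xyz" and "attitude" of the camera in the world. Camera axes: x right, y down, z forward; pixel columns grow to the right and rows downward; lengths in m; the calibration is good to about 2 mm. The wrist camera is an equidistant fisheye: a pixel r from the principal point sees the ray r / f radians off the axis. A picture is of the moment at which its call begins: read the wrist's pose just before it. camera_info takes no time and is no camera call; for the wrist camera it gives the pose at the moment of the call.
- arm.finish_job(): hands the job in, once; it reports no verdict.
Trained networks look in the newest picture that a camera, given by its name, has taken for a name from the list of things; names that differ only in an ending like _2 or _b are one class to them, and where a whole thing is asked for, a point or a joint stands for the part that bears it (a point fixed in the world has none). Each returns a list of dicts, best first, with "p" (0 to 1); they miss things now and then, are a little off and sometimes report something else, mostly with a low value. They report only what shows in the picture. A call takes as long as a camera call.
- arm.boxes_of(camera, label): "position" ([column, row] in pixels, amid what is visible of it).
- arm.masks_of(camera, label): "region" (384x512 bool, what is visible of it) and "position" ([column, row] in pixels, amid what is visible of it).
- arm.place_of(camera, label): "position" ([column, row] in pixels: a listed point, or the origin of a listed thing).
The state is a dict: "time_s": time; "joints": joint angles; "qvel": joint speeds; "effort": joint torques, N m; "position": TCP position; "orientation": TCP orientation; "force": force on the tool from outside, world axes, zero at the start; "wrist_torque": the same for the moment, N m; "gripper_width": finger opening in m.
Only numpy, scipy, OpenCV 4.12 (cv2) and the standard library are available. Lean on these libraries where they do the work, as an engineer would, in place of code of your own. Each camera call takes 0.05 s, during which the arm holds its last target. There are 200 camera calls.

## Working session

There is one attempt and no reset: what is moved stays moved. The work goes in short steps, Python scripts to look and compute and a tool call to move; the robot and the scene stay as the last step left them, time stands still between calls to the robot, and variables do not carry over. Pictures are saved under pics/ and viewed, about 8 in all and at most 12, crops included, and the job is handed in when it is done.

Besides the shell and the picture viewer there is one more tool, called after "Request:" as name(argument=value, ...) on one line, values as JSON. move_arm: Moves the arm, as the interface text tells. Its arguments: {"type":"object","properties":{"series":{"type":"array","items":{"type":"array","items":{"type":"array","items":{"type":"number"}}}},"hand":{"type":"number"}},"required":["series"]}

```bash
mkdir -p pics; cat > h.py <<'E'
import numpy as np, cv2
from scipy.spatial.transform import Rotation as R
from rig import arm
def cam(name):
    i=arm.camera_info(name); p,d=arm.camera(name); return i,p,d
def Rm(a):
    a=np.array(a,float)
    return a if a.shape==(3,3) else (R.from_quat(a) if a.size==4 else R.from_rotvec(a)).as_matrix()
def ray(i,name,px):
    f=192/np.tan(np.radians(i['vfov'])/2); u=(np.array(px,float)-[i['cx'],i['cy']])
    if name=='wrist':
        r=np.hypot(*u); t=r/f; v=np.array([*(u/max(r,1e-9)*np.sin(t)),np.cos(t)])
    else: v=np.array([*(u/f),1.])
    return Rm(i['attitude'])@v
def onz(i,name,px,z):
    v=ray(i,name,px); c=np.array(i['xyz']); return c+v*(z-c[2])/v[2]
def proj(i,name,P):
    v=Rm(i['attitude']).T@(np.array(P)-np.array(i['xyz'])); f=192/np.tan(np.radians(i['vfov'])/2)
    if name=='wrist':
        t=np.arctan2(np.hypot(v[0],v[1]),v[2]); w=v[:2]/np.hypot(v[0],v[1])*t*f
    else: w=v[:2]/v[2]*f
    return w+[i['cx'],i['cy']]
def depthpt(i,name,px,d):
    v=ray(i,name,px); c=np.array(i['xyz']); z=Rm(i['attitude'])[:,2]
    return c+v*d[int(round(px[1])),int(round(px[0]))]/(v@z)
E
python3 - <<'E'
from h import *
print(arm.get_obs())
for n in ['scene','top']:
    i,p,d=cam(n); print(n,i); cv2.imwrite(f'pics/{n}0.png',p)
    for l,z in [('weight',0),('nose',.078),('seat',.097),('tab',.134),('stand',0),('eye',.14),('knob_weight',0),('cleaner',0),('parts_tray',0)]:
        for r in arm.place_of(n,l)[:2]: print(l,np.round(r['position'],1),round(r['p'],2),onz(i,n,r['position'],z).round(4))
E
```

```text
{'time_s': 0.0, 'joints': array([-1.34899392e+00,  3.20304267e-01,  1.56569745e+00, -2.47513971e-06,
        1.25741034e+00, -1.99515924e-02]), 'qvel': array([-8.60795169e-05,  5.45394066e-04, -1.63931363e-04, -4.65326980e-04,
        4.65237130e-04, -1.21998302e-03]), 'effort': array([ 4.58726772e-04, -4.15521133e+01, -2.34161872e+01,  1.00887971e-04,
        8.31112324e-03,  2.63351687e-06]), 'position': array([ 0.13757781, -0.5577946 ,  0.23046801]), 'orientation': array([ 2.09359899,  0.25624107, -2.09399057]), 'force': array([-0.25135362,  1.10783558, -1.10102682]), 'wrist_torque': array([ 0.02915226, -0.02866651, -0.0206573 ]), 'gripper_width': 0.08561217139449792}
scene {'vfov': 52.20957294024011, 'cx': 257.2681592943002, 'cy': 190.2624776840631, 'xyz': array([1.07928552, 0.10877275, 0.99662249]), 'attitude': array([-1.79667166, -2.05197392,  0.59609334])}
weight [179.5 196.8] 0.69 [ 0.5241 -0.2153  0.    ]
nose [174.7 189.6] 0.88 [ 0.5466 -0.2087  0.078 ]
seat [173.9 177.6] 0.81 [ 0.5199 -0.2139  0.097 ]
tab [171.8 168.4] 0.56 [ 0.5146 -0.2136  0.134 ]
stand [315.  237.8] 0.6
[... 452 characters left out ...]
5, 0.01506913, 1.21959511]), 'attitude': array([-2.19061405,  2.1798904 , -0.11081683])}
weight [319.1 198.9] 0.59 [ 0.5159 -0.2129  0.    ]
weight [379.7 191.1] 0.2 [ 0.5425 -0.412   0.    ]
nose [327.3 191.1] 0.5 [ 0.5348 -0.2237  0.078 ]
seat [328.1 200.1] 0.85 [ 0.5061 -0.2218  0.097 ]
tab [326.8 196.9] 0.51 [ 0.5131 -0.2103  0.134 ]
stand [193.  172.2] 0.77 [0.6009 0.1984 0.    ]
stand [377.5 189.3] 0.71 [ 0.5484 -0.4049  0.    ]
eye [187.2 168.9] 0.79 [0.5916 0.1942 0.14  ]
knob_weight [261.6 234.5] 0.58 [ 0.4    -0.0259  0.    ]
cleaner [381.9 190. ] 0.57 [ 0.5462 -0.4193  0.    ]
cleaner [332.5 195. ] 0.36 [ 0.5289 -0.2569  0.    ]
parts_tray [119.2 188.6] 0.67 [0.5459 0.4357 0.    ]
```

```bash
python3 - <<'E'
import cv2,numpy as np
a=cv2.imread('pics/scene0.png');b=cv2.imread('pics/top0.png')
s=cv2.resize(a[120:270,90:290],(800,600),interpolation=3)
cv2.imwrite('pics/s1.png',np.vstack([np.hstack([cv2.resize(a[130:260,100:240],(400,371)),cv2.resize(a[170:300,270:410],(400,371))]),np.hstack([cv2.resize(b[150:230,290:430],(400,229)),cv2.resize(b[110:230,80:290],(400,229))])]))
E
```

```text
(no output)
```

View pics/s1.png

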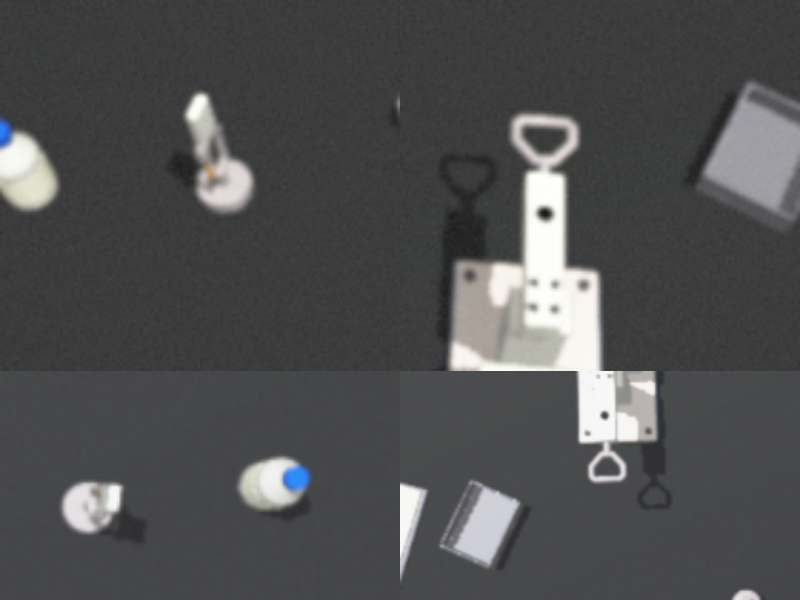

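View pics/scene0.png

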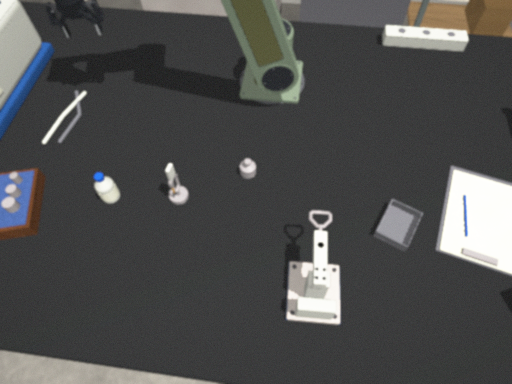

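The pictures show the hook weight at scene (178,190), with its brass gate facing the viewer (about world +x), and the ring at (320,217) on the stand. The bottle, knob weight and tray are clear of the path. Next I'll get close-up wrist views.

```bash
python3 - <<'E'
from h import *
o=arm.get_obs(); T=Rm(o['orientation']); print(T.round(3))
i=arm.camera_info('wrist'); print(i, (T.T@(i['xyz']-o['position'])).round(4), (T.T@Rm(i['attitude'])).round(3))
tgt=np.array([.46,-.215,.30]); print('d',(T.T@(tgt-o['position'])*1000).round())
# mark: world-x angle
for n in ['scene','top']:
    i,p,d=cam(n); m=arm.masks_of(n,'weight')[0]; ys,xs=np.where(m['region']); print(m['p'],xs.min(),xs.max(),ys.min(),ys.max())
    # stand top surface z~.155
    H,W=d.shape; P=np.array([depthpt(i,n,(x,y),d) for y in range(H) for x in range(W) if 0<d[y,x]<3])
    q=P[(abs(P[:,2]-.155)<.012)&(P[:,0]>.5)&(P[:,0]<.95)&(abs(P[:,1]-.2)<.1)]
    print(n,len(q)); 
    if len(q)>20:
        r=cv2.minAreaRect((q[:,:2]*1000).astype(np.float32)); print(r, q.mean(0))
        r=P[(abs(P[:,2]-.14)<.012)&(P[:,0]>.5)&(P[:,0]<.65)&(abs(P[:,1]-.2)<.06)]; print('ring',len(r),r.min(0) if len(r) else'',r.max(0) if len(r) else '')
E
```

```text
[[ 0.     0.239 -0.971]
 [-0.    -0.971 -0.239]
 [-1.     0.     0.   ]]
{'vfov': 65.70646984690485, 'cx': 253.26262297997113, 'cy': 195.91311749903917, 'xyz': array([ 0.21532731, -0.53847814,  0.37341822]), 'attitude': array([ 2.26742992, -1.77601171, -0.2817383 ])} [-0.1421 -0.0006 -0.0801] [[-0.    -0.31   0.951]
 [ 1.     0.     0.   ]
 [-0.     0.951  0.31 ]]
d [ -69. -256. -395.]
0.8 166 188 164 203
scene 805
((693.13916015625, 193.72450256347656), (189.541259765625, 51.362205505371094), 3.6018636226654053) [0.72046347 0.19304729 0.15256286]
ring 195 [0.59677243 0.16040206 0.13546093] [0.64994659 0.21491576 0.14698107]
0.55 311 331 189 205
top 576
((690.955078125, 189.2683563232422), (189.0594940185547, 51.9552116394043), 0.4259604513645172) [0.70461727 0.19260878 0.15318445]
ring 157 [0.59628135 0.162653   0.13576234] [0.64982274 0.21504233 0.1481941 ]
```

Request:
move_arm(series=[[[-10,-27,-36,0.02,0,0],[-20,-53,-71,0.05,0,0],[-30,-80,-107,0.08,0,0],[-40,-106,-142,0.11,0,0],[-50,-133,-178,0.14,0,0],[-60,-160,-214,0.17,0,0],[-70,-190,-250,0.2,0,0],[-70,-220,-290,0.22,0,0],[-70,-245,-325,0.2415,0,0],[-70,-266,-356,0.2415,0,0]]], hand=1)

```text
time_s: 2.2
position: [0.4207, -0.2128, 0.3017]
orientation: [2.222, 0.001, -2.22]
force: [-0.5, -0.8, 0.4]
gripper_width: 0.0854
```

```bash
cat > look.py <<'E'
from h import *
import sys
o=arm.get_obs(); T=Rm(o['orientation']); print(o['time_s'],o['position'].round(4),o['force'].round(2),o['gripper_width']); print(T.round(3).tolist())
i,p,d=cam('wrist'); cv2.imwrite(f'pics/{sys.argv[1]}.png',p); np.savez(f'pics/{sys.argv[1]}.npz',d=d,**{k:np.array(v) for k,v in i.items()})
for l,z in [('weight',0),('nose',.078),('gate',.06),('seat',.097),('tab',.134),('eye',.14),('stand',0)]:
    for r in arm.place_of('wrist',l)[:1]: print(l,np.round(r['position'],1),round(r['p'],2),onz(i,'wrist',r['position'],z).round(4))
E
python3 look.py w1
```

```text
2.2 [ 0.4207 -0.2128  0.3017] [-0.5  -0.81  0.4 ] 0.08537176001279732
[[0.001, 0.001, -1.0], [-0.0, -1.0, -0.001], [-1.0, 0.0, -0.001]]
weight [257.3  88.7] 0.58 [ 0.5212 -0.218   0.    ]
nose [258.1  75.9] 0.77 [ 0.5334 -0.2178  0.078 ]Traceback (most recent call last):
  File "look.py", line 6, in <module>
    for r in arm.place_of('wrist',l)[:1]: print(l,np.round(r['position'],1),round(r['p'],2),onz(i,'wrist',r['position'],z).round(4))
             ~~~~~~~~~~~~^^^^^^^^^^^
ValueError: it knows: cleaner, eye, knob_weight, nose, parts_tray, seat, stand, tab, weight
```

View pics/w1.png

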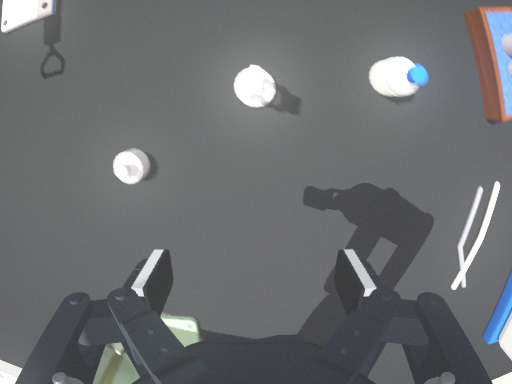

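The wrist view shows the weight at (255,87), nearly straight below the camera. I'll get the tab's yaw from depth and an enlarged crop.

```bash
sed -i "s/('gate',.06),//" look.py; python3 - <<'E'
from h import *
z=np.load('pics/w1.npz'); i={k:z[k] for k in z.files}; d=z['d']
P=np.array([[*depthpt(i,'wrist',(x,y),d),x,y] for y in range(50,120) for x in range(220,300) if d[y,x]>0])
for a,b in [(.005,.03),(.07,.12),(.138,.17)]:
    q=P[(P[:,2]>a)&(P[:,2]<b)]; print(a,len(q),q.mean(0).round(4),q.min(0).round(3),q.max(0).round(3))
    if len(q)>5: print(cv2.minAreaRect((q[:,:2]*1000).astype(np.float32)))
p=cv2.imread('pics/w1.png')[55:115,220:300]; cv2.imwrite('pics/w1c.png',cv2.resize(cv2.convertScaleAbs(p,alpha=.8),(800,600),interpolation=2))
for n,zz in [('weight',0),('nose',.078),('seat',.097),('tab',.134)]:
    for r in arm.place_of('wrist',n)[:2]: print(n,r['position'],r['p'],onz(i,'wrist',r['position'],zz).round(4))
E
```

```text
0.005 863 [ 5.197000e-01 -2.160000e-01  1.540000e-02  2.560568e+02  8.929320e+01] [ 4.94e-01 -2.44e-01  1.20e-02  2.37e+02  7.00e+01] [ 5.48e-01 -1.89e-01  1.80e-02  2.76e+02  1.07e+02]
((520.6145629882812, -216.50228881835938), (55.31694030761719, 53.170345306396484), 85.42893981933594)
0.07 57 [ 5.058e-01 -2.140e-01  9.910e-02  2.550e+02  9.800e+01] [ 5.02e-01 -2.19e-01  8.90e-02  2.51e+02  9.50e+01] [ 5.09e-01 -2.09e-01  1.16e-01  2.59e+02  1.01e+02]
((505.7812194824219, -214.1082305908203), (9.292659759521484, 6.8290886878967285), 89.33765411376953)
0.138 252 [ 5.21200e-01 -2.16100e-01  1.50400e-01  2.57496e+02  8.16627e+01] [ 5.09e-01 -2.22e-01  1.48e-01  2.51e+02  6.90e+01] [ 5.34e-01 -2.10e-01  1.52e-01  2.64e+02  9.40e+01]
((521.1669311523438, -216.17953491210938), (9.561354637145996, 25.80610466003418), 81.03143310546875)
weight [257.3, 88.7] 0.58 [ 0.5212 -0.218   0.    ]
weight [259.5, 82.7] 0.5 [ 0.5302 -0.2212  0.    ]
nose [258.1, 75.9] 0.77 [ 0.5334 -0.2178  0.078 ]
seat [256.4, 86.6] 0.69 [ 0.5192 -0.2156  0.097 ]
tab [257.8, 84.7] 0.57 [ 0.5192 -0.2167  0.134 ]
```

View pics/w1c.png

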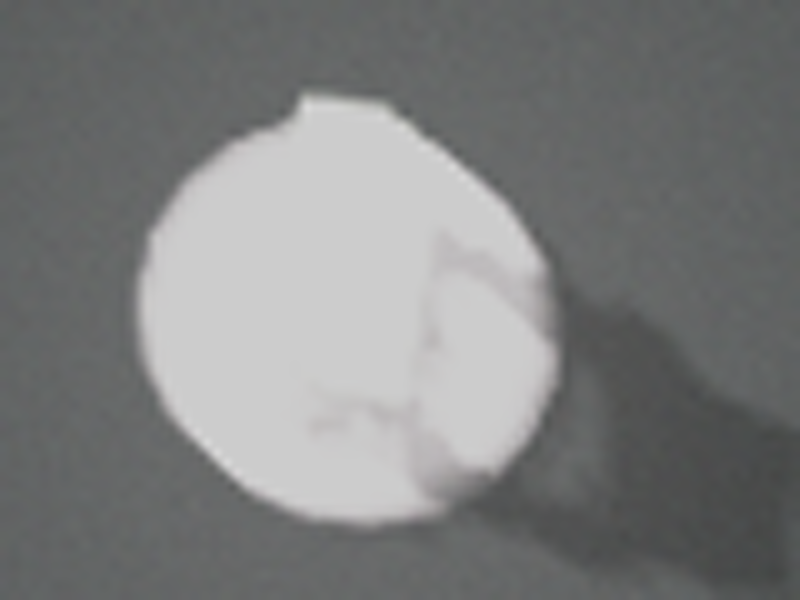

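```bash
python3 - <<'E'
from h import *
z=np.load('pics/w1.npz'); i={k:z[k] for k in z.files}; d=z['d']
P=np.array([[*depthpt(i,'wrist',(x,y),d),x,y] for y in range(50,120) for x in range(220,300) if d[y,x]>0])
q=P[(P[:,2]>.138)]
for y in range(69,95,3):
    r=q[q[:,4]==y]; print(y,r[:,3].min(),r[:,3].max(),(r[:,:2].min(0)+r[:,:2].max(0)).round(4)/2)
c=np.cov(q[:,:2].T); w,v=np.linalg.eigh(c); print(w,v[:,1],np.degrees(np.arctan(v[1,1]/v[0,1])))
r=P[(P[:,2]>.05)&(P[:,2]<.138)]; print(r[:,:3].round(3)[::6])
E
```

```text
69 255.0 259.0 [ 0.53385 -0.21565]
72 255.0 264.0 [ 0.5309  -0.21805]
75 254.0 263.0 [ 0.5278  -0.21705]
78 254.0 263.0 [ 0.5249 -0.2171]
81 253.0 262.0 [ 0.52185 -0.2161 ]
84 253.0 262.0 [ 0.51885 -0.2161 ]
87 252.0 261.0 [ 0.51585 -0.21515]
90 252.0 261.0 [ 0.5129  -0.21515]
93 251.0 260.0 [ 0.50995 -0.2142 ]
[7.54645109e-06 5.44170243e-05] [-0.98617077  0.16573232] -9.539779343495967
[[ 0.509 -0.21   0.103]
 [ 0.509 -0.216  0.12 ]
 [ 0.508 -0.213  0.103]
 [ 0.507 -0.209  0.099]
 [ 0.507 -0.216  0.101]
 [ 0.506 -0.213  0.1  ]
 [ 0.505 -0.209  0.098]
 [ 0.505 -0.216  0.098]
 [ 0.504 -0.213  0.094]
 [ 0.502 -0.213  0.089]]
```

Request:
move_arm(series=[[[20,1,-30,0.05,0,0],[45,2,-60,0.1,0,0],[65,3,-85,0.157,0,0],[85,3.5,-100.5,0.157,0,0],[100,3.5,-100.5,0.157,0,0],[100,3.5,-100.5,0.157,0,0]]])

```text
time_s: 3.15
position: [0.5185, -0.2189, 0.1988]
orientation: [-2.132, 0.168, 2.144]
force: [-0.5, 0.3, -0.1]
gripper_width: 0.0853
```

```bash
python3 look.py w2; python3 - <<'E'
from h import *
z=np.load('pics/w2.npz'); i={k:z[k] for k in z.files}; d=z['d']
P=np.array([[*depthpt(i,'wrist',(x,y),d),x,y] for y in range(60,330) for x in range(200,310) if d[y,x]>0])
q=P[(P[:,2]>.145)&(P[:,2]<.157)&(np.hypot(P[:,0]-.521,P[:,1]+.216)<.03)]; print(len(q),q.mean(0),q.min(0),q.max(0)); print(cv2.minAreaRect((q[:,:2]*1000).astype(np.float32)))
c=np.cov(q[:,:2].T); w,v=np.linalg.eigh(c); print(np.degrees(np.arctan(v[1,1]/v[0,1])))
E
```

```text
3.15 [ 0.5185 -0.2189  0.1988] [-0.5   0.31 -0.07] 0.08529879045390554
[[-0.005, -0.158, -0.987], [0.002, -0.987, 0.158], [-1.0, -0.001, 0.005]]
weight [253.2 168.1] 0.75 [ 0.5207 -0.2181  0.    ]
nose [251.8 173.4] 0.55 [ 0.5337 -0.219   0.078 ]
seat [251.2 191.1] 0.81 [ 0.523  -0.2169  0.097 ]
tab [248.3 210. ] 0.96 [ 0.5202 -0.2146  0.134 ]
519 [ 5.22951959e-01 -2.16677694e-01  1.50052675e-01  2.50285164e+02
  2.14177264e+02] [ 5.08865293e-01 -2.22898685e-01  1.45232529e-01  2.43000000e+02
  1.96000000e+02] [ 5.35168366e-01 -2.09953492e-01  1.52376615e-01  2.57000000e+02
  2.32000000e+02]
((522.0592041015625, -216.33607482910156), (9.7254638671875, 26.462158203125), 81.08060455322266)
-8.164343187546926
```

View pics/w2.png

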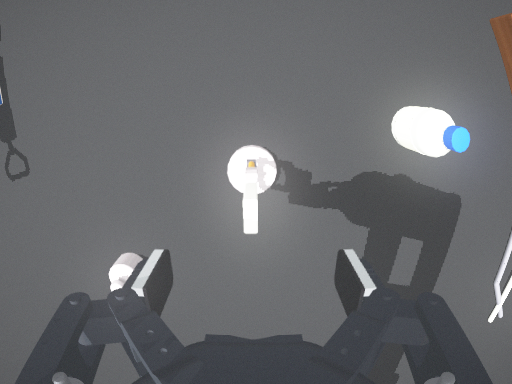

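Request:
move_arm(series=[[[25,0,0,0,0,0],[50,0,0,0,0,0],[65,-1,-1,0,0,0],[65,-1,-1,0,0,0],[65,-1,-1,0,0,0]]])

```text
time_s: 4.0
position: [0.5217, -0.2176, 0.1371]
orientation: [-2.141, 0.168, 2.139]
force: [-0.1, 0.9, 0.6]
gripper_width: 0.0852
```

Request:
move_arm(series=[[[12,-1,0,0,0,0],[22,-1,0,0,0,0],[22,-1,0,0,0,0]]])

```text
time_s: 4.3
position: [0.5204, -0.216, 0.1129]
orientation: [-2.136, 0.167, 2.142]
force: [-0.5, 0.5, -0.5]
gripper_width: 0.085
```

Request:
move_arm(series=[[[0,0,0,0,0,0],[0,0,0,0,0,0],[0,0,0,0,0,0],[0,0,0,0,0,0],[0,0,0,0,0,0],[0,0,0,0,0,0],[0,0,0,0,0,0],[0,0,0,0,0,0],[0,0,0,0,0,0],[0,0,0,0,0,0]]], hand=0)

```text
time_s: 5.3
position: [0.5216, -0.2167, 0.1146]
orientation: [-2.141, 0.169, 2.139]
force: [-0.4, -1.2, 1.9]
gripper_width: 0.0092
```

Request:
move_arm(series=[[[-8,0,0,0,0,0],[-20,0,0,0,0,0],[-35,0,0,0,0,0],[-50,0,0,0,0,0],[-65,0,0,0,0,0],[-75,0,0,0,0,0],[-75,0,0,0,0,0]]])

```text
time_s: 6.0
position: [0.5222, -0.2166, 0.191]
orientation: [-2.144, 0.169, 2.137]
force: [0.7, 0.7, -4.1]
gripper_width: 0.0093
```

Request:
move_arm(series=[[[0,-10,2,0,0,0],[0,-30,6,-0.01,0,0],[0,-60,13,-0.03,0,0],[0,-90,19,-0.05,0,0],[0,-120,25,-0.07,0,0],[0,-150,32,-0.09,0,0],[0,-180,38,-0.11,0,0],[0,-210,45,-0.13,0,0],[0,-235,50,-0.145,0,0],[0,-250,53,-0.157,0,0]]])

```text
time_s: 7.0
position: [0.5066, 0.0413, 0.1883]
orientation: [2.218, 0.004, -2.224]
force: [0.5, -0.7, -3.5]
gripper_width: 0.0092
```

Request:
move_arm(series=[[[0,-10,1,0,0,0],[0,-30,2,0,0,0],[0,-60,3,0,0,0],[0,-90,4,0,0,0],[0,-115,5,0,0,0],[0,-135,6,0,0,0],[0,-149,6,0,0,0],[0,-149,6,0,0,0],[0,-149,6,0,0,0],[0,-149,6,0,0,0]]])

```text
time_s: 8.0
position: [0.502, 0.1868, 0.1891]
orientation: [2.221, -0.002, -2.222]
force: [0.1, -0.3, -3.6]
gripper_width: 0.0094
```

```bash
python3 look.py w3; python3 - <<'E'
from h import *
z=np.load('pics/w3.npz'); i={k:z[k] for k in z.files}; d=z['d']
P=np.array([[*depthpt(i,'wrist',(x,y),d),x,y] for y in range(0,300) for x in range(100,420) if d[y,x]>0])
q=P[(P[:,2]>.149)&(P[:,2]<.161)&(P[:,0]>.63)&(abs(P[:,1]-.19)<.05)]; print(len(q),q.mean(0).round(4),q.min(0).round(4),q.max(0).round(4),cv2.minAreaRect((q[:,:2]*1000).astype(np.float32)))
r=P[(P[:,2]>.13)&(P[:,2]<.149)&(P[:,0]>.57)&(P[:,0]<.66)&(abs(P[:,1]-.19)<.05)]; print('ring',len(r),r.mean(0).round(4),r.min(0).round(4),r.max(0).round(4))
for y0 in np.arange(.17,.212,.005):
    s=r[(abs(r[:,1]-y0)<.0025)&(r[:,0]<.62)]; print(y0.round(3),len(s),s[:,0].min().round(4),s[:,0].max().round(4),s[:,2].max().round(4))
E
```

```text
8.0 [0.502  0.1868 0.1891] [ 0.09 -0.31 -3.61] 0.009420931273651612
[[-0.0, -0.001, -1.0], [-0.001, -1.0, 0.001], [-1.0, 0.001, 0.0]]
weight [250.6 194.4] 0.7 [0.4758 0.1905 0.    ]
nose [250.1 206.3] 0.6 [0.4895 0.1903 0.078 ]
seat [251.  242.7] 0.9 [0.4622 0.1895 0.097 ]
tab [251.7 272.9] 0.9 [0.4544 0.1888 0.134 ]
eye [251.6  76.2] 0.89 [0.5987 0.1885 0.14  ]
stand [252.7  85.6] 0.66 [0.6004 0.188  0.    ]<stdin>:4: RuntimeWarning: Mean of empty slice.
  ret = um.true_divide(
Traceback (most recent call last):
ValueError: zero-size array to reduction operation minimum which has no identity
```

View pics/w3.png

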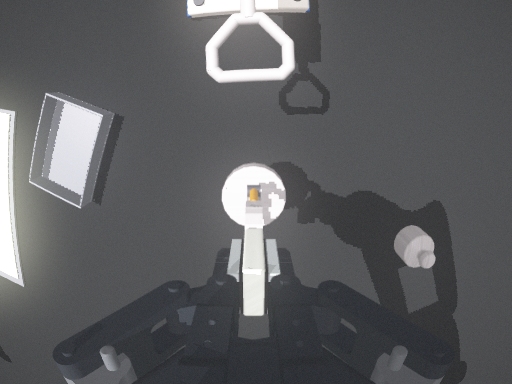

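The held weight hangs below the fingers with its gate toward the ring. The ring's front bar lies across (212–290, 75), slightly tilted.

```bash
python3 - <<'E'
from h import *
z=np.load('pics/w3.npz'); i={k:z[k] for k in z.files}; d=z['d']
P=np.array([[*depthpt(i,'wrist',(x,y),d),x,y] for y in range(0,300) for x in range(100,420) if d[y,x]>0])
r=P[(P[:,2]>.125)&(P[:,2]<.155)&(P[:,0]>.57)&(P[:,0]<.67)&(abs(P[:,1]-.19)<.05)]; print('ring',len(r),r.mean(0).round(4),r.min(0).round(4),r.max(0).round(4))
L=[]
for y0 in np.arange(.174,.208,.004):
    s=r[(abs(r[:,1]-y0)<.002)&(r[:,0]<.615)]; L.append([y0,(s[:,0].min()+s[:,0].max())/2]); print(y0.round(3),len(s),s[:,0].min().round(4),s[:,0].max().round(4),s[:,2].max().round(4))
L=np.array(L); print(np.polyfit(L[:,0],L[:,1],1))
# held weight: disc & tab
q=P[(P[:,0]>.48)&(P[:,0]<.54)&(abs(P[:,1]-.188)<.04)]
for a,b in [(.07,.095),(.21,.235)]:
    s=q[(q[:,2]>a)&(q[:,2]<b)]; print(a,len(s),s.mean(0).round(4),s.min(0).round(4),s.max(0).round(4), cv2.minEnclosingCircle((s[:,:2]*1000).astype(np.float32)),cv2.minAreaRect((s[:,:2]*1000).astype(np.float32)))
for n in ['scene','top']:
    i,p,d=cam(n)
    P=np.array([depthpt(i,n,(x,y),d) for y in range(100,340) for x in range(150,380) if 0<d[y,x]<3])
    q=P[(P[:,2]>.15)&(P[:,2]<.163)&(P[:,0]>.645)&(P[:,0]<.73)&(abs(P[:,1]-.19)<.05)]
    C=[]
    for x0 in np.arange(.66,.73,.01):
        s=q[abs(q[:,0]-x0)<.005]; C.append([x0,(s[:,1].min()+s[:,1].max())/2,np.ptp(s[:,1])])
    C=np.array(C); print(n,len(q),q.min(0).round(4),C.round(4).tolist(),np.polyfit(C[:,0],C[:,1],1))
    b=P[(P[:,2]>.002)&(P[:,2]<.03)&(P[:,0]>.65)&(abs(P[:,1]-.19)<.1)]; print('base',cv2.minAreaRect((b[:,:2]*1000).astype(np.float32)))
E
```

```text
ring 2957 [6.174000e-01 1.899000e-01 1.427000e-01 2.493023e+02 4.765100e+01] [5.950e-01 1.618e-01 1.377e-01 2.050e+02 0.000e+00] [6.498e-01 2.178e-01 1.467e-01 2.940e+02 8.200e+01]
0.174 87 0.5963 0.6042 0.145
0.178 77 0.5962 0.6041 0.1449
0.182 82 0.596 0.6032 0.1452
0.186 76 0.5955 0.6033 0.1447
0.19 87 0.5954 0.6034 0.1446
0.194 74 0.5955 0.6034 0.1448
0.198 75 0.595 0.6028 0.1451
0.202 86 0.595 0.603 0.1447
0.206 75 0.595 0.6035 0.1453
[-0.03685771  0.60649304]
0.07 2485 [5.072000e-01 1.872000e-01 8.940000e-02 2.535227e+02 1.911807e+02] [4.800e-01 1.599e-01 7.550e-02 2.220e+02 1.630e+02] [5.294e-01 2.145e-01 9.200e-02 2.850e+02 2.210e+02] ((502.0306396484375, 187.2262725830078), 28.06320571899414) ((504.7476501464844, 187.19960021972656), (54.537269592285156, 49.40089416503906), 89.83880615234375)
0.21 2939 [5.112000e-01 1.875000e-01 2.242000e-01 2.534427e+02 2.760146e+02] [4.986e-01 1.533e-01 2.100e-01 1.660e+02 2.530e+02] [5.167e-01 2.226e-01 2.350e-01 3.390e+02 2.990e+02] ((514.528076171875, 187.93280029296875), 34.65068817138672) ((507.6073913574219, 187.9630584716797), (69.29710388183594, 18.02321434020996), 89.74954223632812)
scene 380 [0.6578 0.177  0.1501] [[0.66, 0.1913, 0.0285], [0.67, 0.1916, 0.029], [0.68, 0.1922, 0.0289], [0.69, 0.1926, 0.0283], [0.7, 0.1922, 0.0305], [0.71, 0.1928, 0.0302], [0.72, 0.1933, 0.0302]] [0.02939865 0.17200434]
base ((764.1661987304688, 190.39776611328125), (228.12820434570312, 196.33282470703125), 1.0837607383728027)
top 258 [0.6581 0.1767 0.1503] [[0.66, 0.1912, 0.0291], [0.67, 0.1913, 0.029], [0.68, 0.1915, 0.0292], [0.69, 0.1917, 0.0291], [0.7, 0.1919, 0.0281], [0.71, 0.1933, 0.0261], [0.72, 0.1935, 0.0263]] [0.03932872 0.16492546]
base ((745.7000732421875, 191.46002197265625), (191.637939453125, 198.5585479736328), 0.5033246278762817)
```

Request:
move_arm(series=[[[1,0,-10,-0.01,0,0],[2,0,-22,-0.02,0,0],[3,-1,-36,-0.03,0,0],[3.5,-1,-48,-0.035,0,0],[3.5,-1,-57,-0.035,0,0],[3.5,-1,-63,-0.035,0,0],[3.5,-1,-63,-0.035,0,0],[3.5,-1,-63,-0.035,0,0],[3.5,-1,-63,-0.035,0,0]]])

```text
time_s: 9.35
position: [0.5645, 0.1887, 0.1858]
orientation: [2.203, 0.039, -2.204]
force: [0.7, -0.6, -3.8]
gripper_width: 0.0092
```

```bash
python3 look.py w4; python3 - <<'E'
from h import *
p=cv2.imread('pics/w4.png')[40:340,110:390]; cv2.imwrite('pics/w4c.png',cv2.resize(p,(560,600)))
E
```

```text
9.35 [0.5645 0.1887 0.1858] [ 0.71 -0.57 -3.8 ] 0.009226000759481524
[[-0.001, 0.035, -0.999], [-0.0, -0.999, -0.035], [-1.0, 0.0, 0.001]]
weight [255.4 191.6] 0.94 [0.5429 0.1862 0.    ]
nose [253.9 207.7] 0.63 [0.552  0.1884 0.078 ]
seat [251.6 238.8] 0.74 [0.5303 0.1897 0.097 ]
tab [252.7 276.4] 0.66 [0.5159 0.1882 0.134 ]
eye [253.5 174.7] 0.57 [0.5978 0.1905 0.14  ]
```

View pics/w4c.png

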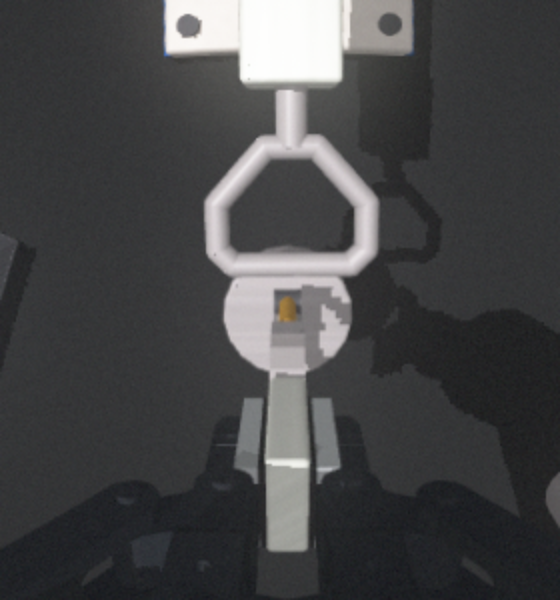

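The hook is square to and centred on the ring (the bar is level at row ~265 in the crop, the gate at column 288). Now I'll advance and feel for contact.

Request:
move_arm(series=[[[0,0,-4,0,0,0],[0,0,-8,0,0,0],[0,0,-11,0,0,0],[0,0,-13,0,0,0],[0,0,-15,0,0,0],[0,0,-16,0,0,0],[0,0,-16,0,0,0],[0,0,-16,0,0,0]]])

```text
time_s: 10.5
position: [0.5807, 0.1893, 0.1856]
orientation: [2.202, 0.039, -2.204]
force: [-2.3, -0.4, -3.5]
gripper_width: 0.0091
```

Request:
move_arm(series=[[[0,0,-1,0,0,0],[0,0,-2,0,0,0],[0,0,-3,0,0,0],[0,0,-4,0,0,0],[0,0,-5,0,0,0],[0,0,-6,0,0,0],[0,0,-6,0,0,0],[0,0,-6,0,0,0]]])

```text
time_s: 11.3
position: [0.587, 0.1895, 0.1858]
orientation: [2.203, 0.039, -2.204]
force: [-3.2, -0.5, -3.0]
gripper_width: 0.0092
```

Request:
move_arm(series=[[[0,0,-1,0,0,0],[0,0,-2,0,0,0],[0,0,-2.5,0,0,0],[0,0,-3,0,0,0],[0,0,-3,0,0,0],[0,0,-3,0,0,0]]])

```text
time_s: 11.9
position: [0.59, 0.1896, 0.1857]
orientation: [2.203, 0.039, -2.204]
force: [-3.6, -0.9, -2.9]
gripper_width: 0.0093
```

Request:
move_arm(series=[[[0,0,-0.5,0,0,0],[0,0,-1,0,0,0],[0,0,-1.5,0,0,0],[0,0,-1.5,0,0,0],[0,0,-1.5,0,0,0]]])

```text
time_s: 12.4
position: [0.5915, 0.1897, 0.1857]
orientation: [2.203, 0.039, -2.204]
force: [-2.4, -0.3, -3.4]
gripper_width: 0.0094
```

Request:
move_arm(series=[[[0,0,-0.3,0,0,0],[0,0,-0.7,0,0,0],[0,0,-0.7,0,0,0],[0,0,-0.7,0,0,0]]])

```text
time_s: 12.8
position: [0.5923, 0.1898, 0.1857]
orientation: [2.204, 0.039, -2.204]
force: [-3.1, -0.5, -4.0]
gripper_width: 0.009
```

Request:
move_arm(series=[[[0,0,-0.3,0,0,0],[0,0,-0.6,0,0,0],[0,0,-0.6,0,0,0]]])

```text
time_s: 13.1
position: [0.5929, 0.1897, 0.1858]
orientation: [2.204, 0.039, -2.204]
force: [-4.5, -0.7, -4.2]
gripper_width: 0.0095
```

Request:
move_arm(series=[[[0,0,-0.3,0,0,0],[0,0,-0.5,0,0,0],[0,0,-0.5,0,0,0]]])

```text
time_s: 13.4
position: [0.5933, 0.1898, 0.1858]
orientation: [2.204, 0.039, -2.204]
force: [-4.2, -0.0, -4.4]
gripper_width: 0.0094
```

Request:
move_arm(series=[[[0,0,-0.4,0,0,0],[0,0,-0.4,0,0,0],[0,0,-0.4,0,0,0]]])

```text
time_s: 13.7
position: [0.5938, 0.1898, 0.1858]
orientation: [2.204, 0.039, -2.204]
force: [-3.5, 0.3, -4.5]
gripper_width: 0.009
```

Request:
move_arm(series=[[[0,0,-0.4,0,0,0],[0,0,-0.4,0,0,0],[0,0,-0.4,0,0,0]]])

```text
time_s: 14.0
position: [0.5942, 0.1898, 0.1857]
orientation: [2.204, 0.039, -2.204]
force: [-3.7, -0.3, -4.2]
gripper_width: 0.009
```

Request:
move_arm(series=[[[0,0,-0.4,0,0,0],[0,0,-0.4,0,0,0],[0,0,-0.4,0,0,0]]])

```text
time_s: 14.3
position: [0.5946, 0.1898, 0.1858]
orientation: [2.204, 0.039, -2.204]
force: [-4.4, -0.3, -4.9]
gripper_width: 0.0091
```

```bash
python3 look.py w5; python3 - <<'E'
from h import *
p=cv2.imread('pics/w5.png')[130:330,170:340]; cv2.imwrite('pics/w5c.png',cv2.resize(p,(510,600),interpolation=2))
E
```

```text
14.3 [0.5946 0.1898 0.1858] [-4.45 -0.32 -4.86] 0.009071657804826076
[[0.0, 0.035, -0.999], [-0.0, -0.999, -0.035], [-1.0, 0.0, -0.0]]
weight [251.4 191. ] 0.63 [0.5736 0.1919 0.    ]
nose [251.  208.4] 0.89 [0.5813 0.1921 0.078 ]
seat [253.  240.5] 0.72 [0.5588 0.1895 0.097 ]
tab [255.  276.9] 0.69 [0.5456 0.1875 0.134 ]
eye [259.2 218.8] 0.76 [0.597  0.1866 0.14  ]
stand [253.6 167.6] 0.64 [0.6013 0.1904 0.    ]
```

View pics/w5c.png

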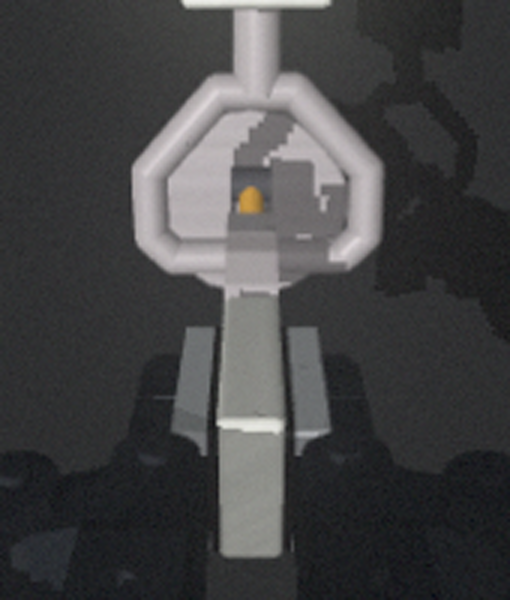

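```bash
python3 - <<'E'
from h import *
z=np.load('pics/w5.npz'); i={k:z[k] for k in z.files}; d=z['d']
P=np.array([[*depthpt(i,'wrist',(x,y),d),x,y] for y in range(120,330) for x in range(190,320) if d[y,x]>0])
for y0 in (.174,.178,.202,.206):
    s=P[(abs(P[:,1]-y0)<.002)&(P[:,2]>.125)&(P[:,2]<.15)&(P[:,0]<.62)]; print(y0,len(s),s[:,0].min().round(4),s[:,0].max().round(4),s[:,2].max().round(4))
# column through the hook centre
for r in range(192,290,3):
    for c in (253,): print(r,depthpt(i,'wrist',(c,r),d).round(4))
E
```

```text
0.174 71 0.597 0.6048 0.144
0.178 71 0.5964 0.6048 0.1449
0.202 72 0.5961 0.604 0.1444
0.206 73 0.5963 0.6041 0.1453
192 [0.6094 0.1913 0.1188]
195 [0.608  0.1912 0.1215]
198 [0.6062 0.1911 0.123 ]
201 [0.6128 0.1913 0.1488]
204 [0.6133 0.1914 0.156 ]
207 [0.6132 0.1914 0.1611]
210 [0.6128 0.1913 0.165 ]
213 [0.6118 0.1913 0.1674]
216 [0.6108 0.1913 0.1695]
219 [0.6097 0.1912 0.1713]
222 [0.6086 0.1912 0.1732]
225 [0.6075 0.1911 0.1749]
228 [0.606  0.1911 0.1755]
231 [0.6075 0.1911 0.1829]
234 [0.6076 0.1911 0.1868]
237 [0.6071 0.1911 0.1894]
240 [0.6074 0.1911 0.1935]
243 [0.6069 0.1911 0.1958]
246 [0.6071 0.1911 0.1995]
249 [0.6073 0.1911 0.2029]
252 [0.6069 0.1911 0.2051]
255 [0.6065 0.1911 0.2074]
258 [0.6078 0.1911 0.2123]
261 [0.6076 0.1911 0.2146]
264 [0.6077 0.1911 0.2173]
267 [0.6073 0.1911 0.2192]
270 [0.6068 0.1911 0.2209]
273 [0.6056 0.191  0.2213]
276 [0.604  0.191  0.2213]
279 [0.6031 0.191  0.2222]
282 [0.6011 0.1909 0.2215]
285 [0.5994 0.1908 0.2214]
288 [0.5986 0.1908 0.2225]
```

Relative to the hook (nose face at x=0.6133, tab face at 0.6072), the bar centre sits at 6 mm in the weight's frame, so it is inside the 8 mm limit. I'll lower now.

Request:
move_arm(series=[[[1.5,0,0,0,0,0],[3,0,0,0,0,0],[4.5,0,0,0,0,0],[6,0,0,0,0,0],[7,0,0,0,0,0],[7,0,0,0,0,0]]])

```text
time_s: 15.25
position: [0.5949, 0.1898, 0.1783]
orientation: [2.204, 0.039, -2.203]
force: [-1.7, -0.4, -7.3]
gripper_width: 0.0092
```

Request:
move_arm(series=[[[1.5,0,0,0,0,0],[3,0,0,0,0,0],[4.5,0,0,0,0,0],[6,0,0,0,0,0],[7,0,0,0,0,0],[7,0,0,0,0,0]]])

```text
time_s: 15.85
position: [0.5946, 0.1898, 0.1717]
orientation: [2.204, 0.039, -2.203]
force: [0.3, -1.1, -3.6]
gripper_width: 0.0093
```

Request:
move_arm(series=[[[0,0,-1.5,0,0,0],[1,0,-3,0,0,0],[2,0,-4.5,0,0,0],[3.5,0,-5.5,0,0,0],[5,0,-5.5,0,0,0],[6.5,0,-5.5,0,0,0],[8,0,-5.5,0,0,0],[9.5,0,-5.5,0,0,0],[10.5,0,-5.5,0,0,0],[10.5,0,-5.5,0,0,0]]])

```text
time_s: 16.85
position: [0.5999, 0.19, 0.1611]
orientation: [2.203, 0.039, -2.204]
force: [0.7, -0.1, -3.8]
gripper_width: 0.0096
```

Request:
move_arm(series=[[[0.7,0,0,0,0,0],[1.4,0,0,0,0,0],[2.1,0,0,0,0,0],[2.8,0,0,0,0,0],[2.8,0,0,0,0,0],[2.8,0,0,0,0,0]]])

```text
time_s: 17.45
position: [0.6, 0.19, 0.1585]
orientation: [2.204, 0.039, -2.204]
force: [0.6, 0.8, -3.3]
gripper_width: 0.0086
```

Request:
move_arm(series=[[[0.5,0,0,0,0,0],[1.0,0,0,0,0,0],[1.0,0,0,0,0,0],[1.0,0,0,0,0,0]]])

```text
time_s: 17.85
position: [0.6001, 0.19, 0.1575]
orientation: [2.204, 0.039, -2.203]
force: [0.1, 0.2, -2.8]
gripper_width: 0.0089
```

Request:
move_arm(series=[[[0.5,0,0,0,0,0],[0.8,0,0,0,0,0],[0.8,0,0,0,0,0],[0.8,0,0,0,0,0]]])

```text
time_s: 18.25
position: [0.6001, 0.19, 0.1569]
orientation: [2.204, 0.039, -2.203]
force: [-0.1, 0.1, -1.5]
gripper_width: 0.0095
```

```bash
python3 look.py w6; python3 - <<'E'
from h import *
i,p,d=cam('scene'); a=p[170:270,270:380]
p=cv2.imread('pics/w6.png')[130:330,170:340]; cv2.imwrite('pics/w6c.png',np.hstack([cv2.resize(p,(400,470)),cv2.resize(a,(400,470))]))
E
```

```text
18.25 [0.6001 0.19   0.1569] [-0.12  0.09 -1.47] 0.009499561172636915
[[0.0, 0.035, -0.999], [-0.0, -0.999, -0.035], [-1.0, 0.0, -0.0]]
weight [252.7 192.9] 0.75 [0.5861 0.1909 0.    ]
nose [251.3 208.3] 0.6 [0.5977 0.1922 0.078 ]
seat [252.1 241.2] 0.6 [0.5782 0.1909 0.097 ]
tab [252.2 278. ] 0.71 [0.5694 0.1904 0.134 ]
```

View pics/w6c.png

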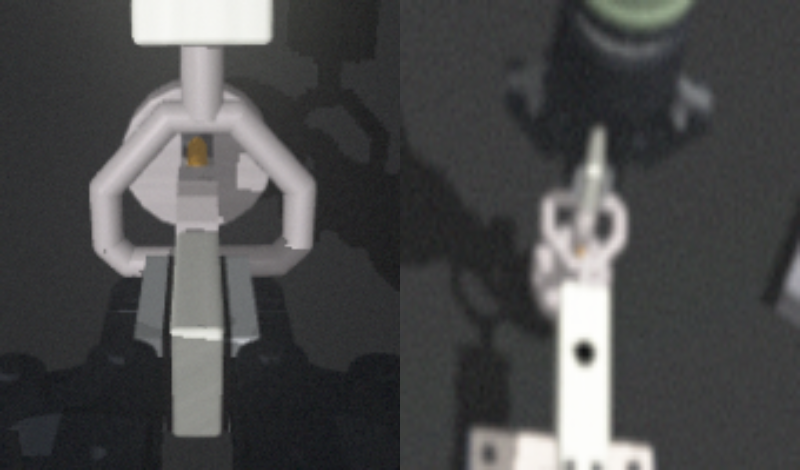

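The wrist view shows the gate shut inside the ring and the bar under the arch. The ring now carries about 2.5 N. I'll lower a touch more, then release.

Request:
move_arm(series=[[[0.4,0,0,0,0,0],[0.8,0,0,0,0,0],[0.8,0,0,0,0,0],[0.8,0,0,0,0,0]]])

```text
time_s: 19.05
position: [0.6001, 0.19, 0.1561]
orientation: [2.204, 0.039, -2.203]
force: [0.2, -0.1, 0.1]
gripper_width: 0.0094
```

Request:
move_arm(series=[[[0,0,0,0,0,0],[0,0,0,0,0,0],[0,0,0,0,0,0],[0,0,0,0,0,0],[0,0,0,0,0,0],[0,0,0,0,0,0],[0,0,0,0,0,0],[0,0,0,0,0,0]]], hand=0.7)

```text
time_s: 19.85
position: [0.6001, 0.19, 0.1559]
orientation: [2.204, 0.039, -2.204]
force: [-0.1, -0.1, 0.7]
gripper_width: 0.0598
```

Now straight up, clear of the tab, then wait for the swing to die down.

Request:
move_arm(series=[[[-5,0,0,0,0,0],[-20,0,0,0,0,0],[-45,0,0,0,0,0],[-75,0,0,0,0,0],[-105,0,0,0,0,0],[-130,0,0,0,0,0],[-140,0,20,0,0,0],[-140,0,50,0,0,0],[-140,0,80,0,0,0],[-140,0,100,0,0,0]]])

```text
time_s: 20.85
position: [0.4983, 0.1863, 0.2966]
orientation: [2.204, 0.039, -2.203]
force: [0.1, 1.2, 0.6]
gripper_width: 0.0597
```

Request:
move_arm(series=[[[0,0,0,0,0,0],[0,0,0,0,0,0],[0,0,0,0,0,0],[0,0,0,0,0,0],[0,0,0,0,0,0],[0,0,0,0,0,0],[0,0,0,0,0,0],[0,0,0,0,0,0],[0,0,0,0,0,0],[0,0,0,0,0,0]]])

```text
time_s: 21.85
position: [0.5001, 0.1865, 0.2959]
orientation: [2.204, 0.039, -2.204]
force: [0.4, -1.1, 0.3]
gripper_width: 0.06
```

```bash
cat > chk.py <<'E'
from h import *
import sys
o=arm.get_obs(); print(o['time_s'],o['position'].round(3),o['gripper_width'])
i,p,d=cam('wrist'); cv2.imwrite(f'pics/{sys.argv[1]}.png',p)
P=np.array([[*depthpt(i,'wrist',(x,y),d),x,y] for y in range(0,330) for x in range(150,360) if d[y,x]>0])
P=P[np.hypot(P[:,0]-.6,P[:,1]-.19)<.05]
for n,a,b in [('disc',.035,.065),('tabtop',.185,.2)]:
    s=P[(P[:,2]>a)&(P[:,2]<b)]; print(n,len(s),s[:,:3].mean(0).round(4),s[:,:3].min(0).round(4),s[:,:3].max(0).round(4))
E
python3 chk.py v1; python3 chk.py v2; python3 - <<'E'
from h import *
p=cv2.imread('pics/v2.png'); cv2.imwrite('pics/v2c.png',cv2.resize(p[0:220,150:360],(573,600)))
E
```

```text
21.85 [0.5   0.187 0.296] 0.0600074163848047
disc 800 [0.5941 0.1905 0.0571] [0.5712 0.1631 0.0542] [0.6247 0.2175 0.0599]
tabtop 380 [0.6004 0.1907 0.192 ] [0.5876 0.1857 0.189 ] [0.613  0.1963 0.1942]
21.9 [0.5   0.186 0.296] 0.059676577796663355
disc 803 [0.594  0.1906 0.0572] [0.5712 0.1632 0.0544] [0.6245 0.2175 0.0598]
tabtop 379 [0.6003 0.1907 0.192 ] [0.5876 0.1856 0.1895] [0.613  0.1962 0.1946]
```

View pics/v2c.png

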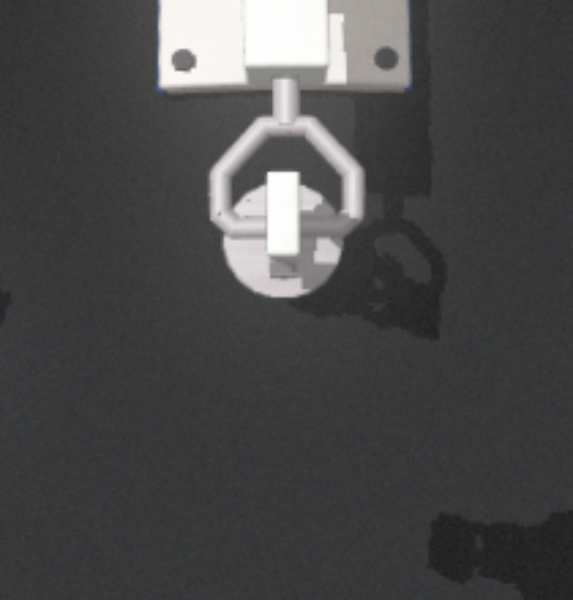

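The weight hangs upright on the bar: the tab is centred at x=0.600 and the disc at 0.599. I'll wait 2 s more, recheck and hand in.

Request:
move_arm(series=[[[0,0,0,0,0,0],[0,0,0,0,0,0],[0,0,0,0,0,0],[0,0,0,0,0,0],[0,0,0,0,0,0],[0,0,0,0,0,0],[0,0,0,0,0,0],[0,0,0,0,0,0],[0,0,0,0,0,0],[0,0,0,0,0,0]]])

```text
time_s: 22.95
position: [0.5001, 0.1865, 0.2959]
orientation: [2.204, 0.039, -2.204]
force: [0.6, -0.7, -0.1]
gripper_width: 0.0598
```

Request:
move_arm(series=[[[0,0,0,0,0,0],[0,0,0,0,0,0],[0,0,0,0,0,0],[0,0,0,0,0,0],[0,0,0,0,0,0],[0,0,0,0,0,0],[0,0,0,0,0,0],[0,0,0,0,0,0],[0,0,0,0,0,0],[0,0,0,0,0,0]]])

```text
time_s: 23.95
position: [0.5001, 0.1865, 0.2959]
orientation: [2.204, 0.039, -2.204]
force: [-0.1, -0.5, -0.1]
gripper_width: 0.06
```

```bash
python3 chk.py v3 && python3 -c "
from rig import arm
print(arm.finish_job())"
```

```text
23.95 [0.5   0.187 0.296] 0.05996859919737963
disc 802 [0.594  0.1906 0.0572] [0.5712 0.163  0.0538] [0.6246 0.2176 0.0599]
tabtop 377 [0.6004 0.1908 0.192 ] [0.5875 0.1857 0.1898] [0.6129 0.1963 0.1947]
the job is handed in; nothing more can be done
None
```

The weight is hanging from the load cell's ring, and I handed the job in at about 24 s; the system gives no verdict.

I gripped the finger tab, carried the weight upright to the ring and pushed the gate open against the bar. I then lowered the hook past the bar until the gate shut, moved it forward 5.5 mm to bring the bar under the arch, and set the load down gradually before letting go. Wrist force readings along the push stayed around 4.5 N, and the vertical reading changed by about 4 N at most, so I saw nothing near the 10 N limit.

**Last checks:**
- **At rest:** depth readings 2 s apart agreed to within about 0.1 mm.
- **Upright:** the tab is centred at x = 0.600 m and the disc at about 0.599 m.
- **Position:** the arch seat is about 2 mm below the nominal ring height, and horizontally within a few millimetres of the estimated nominal point.
- **Robot clear:** the gripper is about 10 cm above and 10 cm to the side of the weight.

**Not confirmed:**
- **Gate:** I judged it shut from the push force dropping to zero as the hook was lowered, and from the wrist picture taken before release. The gate angle itself could not be read.
- **Other objects:** I did not re-measure the three other objects at the end; the arm's path kept well clear of them.

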